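Load the stain shaker and set it going

ROBOT

A 7-joint arm with a two-finger parallel gripper is mounted at the origin on the work surface. World frame = base frame: x ahead of the robot, y to its left, z up, the work surface at z = 0. Lengths are in m, angles in rad, forces in N, time in s.
With the tool pointing down it reaches from about 0.35 to 0.9 m from the base axis. Payload 8.1 kg.
Tool frame: the origin (TCP) lies between the finger pads; the fingertips stand 11 mm ahead of it and the grasp point (between the pads) lies 8 mm behind it (ctrl.finger_overhang is the distance from the TCP to the fingertips, in m); z points along the fingers, y is the line along which they close (so a half turn about z gives the same grasp; the last joint's range is limited). The gripper opens to 92 mm and grips with 3 to 60 N. Pads are 19 mm wide; open, the fingers measure 130 mm over their backs; the gripper's body (75 mm by 190 mm) begins 47 mm behind the grasp point.
Start: joints at [1.149, 0.434, 0.025, 1.573, -0.012, 1.134, -0.075], TCP at [0.196, -0.594, 0.238] pointing down, gripper open.
Joint ranges: [-2.62, 2.62], [-0.44, 2.09], [-1.27, 1.32], [0.08, 2.57], [-1.32, 4.46], [0.12, 2], [-2.74, 2.74]. Speed limits (rad/s): [2.22, 2.22, 3.01, 3.01, 3.14, 3.14, 3.14].

INTERFACE

Orientations are given as [roll, pitch, yaw] about the fixed x, y, z axes, in that order (R = Rz(yaw) Ry(pitch) Rx(roll)).
In Python, from cell import ctrl gives the robot as it stands. The module is installed in compiled form; this text tells all that it offers.
- The arm moves only by the tool jog_arm, never from a script. Its argument "deltas" is one flat list of numbers, 4 for each row, row after row: the shift along the tool's x, y, z in cm, then the turn about the tool's z in rad. A call has 1 to 12 rows; each row shifts and turns the commanded pose from where the row before left it, along the tool's axes as they then stand; what a row does not reach is not made up. A row lasts 1/10 s, in which the tool goes at most 50 mm and 8.59 degrees, less where a joint would pass 70% of its speed; a pose out of reach is approached as far as the arm can. A call is refused whole if a number of a shift passes 5 or a number of a turn 0.15, either way. A call with a gripper value outside its range is refused whole. "jaw" is the opening in per cent of the stroke, from 0 (shut) to 100 (fully open), set as the call begins (left out, the last holds). The fingers move at their own pace and stop on an object; "force" is the grip in N (left out, the last holds). Time passes only in rows, so rows that do not move let the fingers close. It gives the time, the measured TCP pose, the force, the opening and the grip force at its end, in the units of the state.
- ctrl.observe(): the state, without advancing time (a new reading comes with each control period).
- ctrl.snapshot(name): name is "scene" or "top" or "wrist"; returns a dict with "img" (420x560x3 uint8, red, green, blue), "intrinsics" (3x3 intrinsics, pixels), "T" (4x4, takes a point from camera to world coordinates). Camera axes: x right, y down, z forward; pixel columns grow to the right and rows downward; lengths in m; the calibration is good to about 2 mm. A picture is of the moment at which its call begins. There is no depth.
- ctrl.finish_job(): hands the job in; it is judged then, once.
The state is a dict: "t": time; "joints": joint angles; "qd": joint speeds; "tau": joint torques, N m; "tcp_pos": TCP position; "orientation": TCP orientation; "contact_force": force on the tool from outside, world axes, zero at the start; "moment": the same for the moment, N m; "gripper_width": finger opening in m; "finger_force": force on a finger pad.
Only numpy, scipy, OpenCV 4.12 (cv2) and the standard library are available. Lean on these libraries where they do the work, as an engineer would, in place of code of your own. Each camera call takes 0.05 s, during which the arm holds its last target. There are 200 camera calls.

TASK

Stand every small stain tin in the shaker, one to a well, upright with its lid pressed fully home, and step the minutes drum on with its button until the 5 is square in the window. When all that is done, set the speed lever to the two-dot mark. Leave the glue bottle, tape measure and wood offcut where they are.

Things in the scene. Friction and masses are not known exactly. Their poses are not given: they have to be found in the camera images.
- tin0: small steel stain tin with a paper band, 54 mm diameter, 60 mm tall without its lid, about 200 g, standing loose on the bench; origin at the centre of its underside, z up. Three to five tins are present (None if absent), in no particular order; they are all alike
- tin1: as tin0
- tin2: as tin0
- tin3: as tin0
- tin4: as tin0
- tin0_lid (a joint): lid of tin0: a flat 43 mm disc in the middle of its top that slides down in the mouth; 0 = its top is 8 mm above the rim, 0.006 m = fully home, its top then 2 mm above the rim (62 mm above the tin's underside). A stiff fit: pushing it down takes about 6 N (10 N is plenty); it stays where it is left. Starts nearly up
- tin1_lid (a joint): lid of tin1, as tin0_lid
- tin2_lid (a joint): lid of tin2, as tin0_lid
- tin3_lid (a joint): lid of tin3, as tin0_lid
- tin4_lid (a joint): lid of tin4, as tin0_lid
- shaker: fixed low bench shaker with an aluminium tray, 104 x 370 mm, 60 mm high to the top of the well walls; five square wells in a row along y, centred at x 0, y -144, -72, 0, 72 and 144 mm, each 62 x 62 mm, 10 mm deep (floors 50 mm above the bench), walls between them 10 mm thick; origin under its centre at bench height, z up
- console: fixed grey control box, 110 mm (x) by 210 mm (y, from -120 to +90 mm), flat top 74 mm above the bench; origin at bench height, z up. On top: drum window at x 0, y 0; step button at x 15, y 55 mm; speed lever in the plane y -50 mm; at y -62 to -96 mm a dark half-round hub of 34 mm radius with the lever's marks: white bar (off), then one, two and three white dots
- drum (a joint): angle of the minutes drum (rad), growing with every press. Ten numerals 0 to 9, 0.6283 rad apart; numeral N is square in the window at N x 0.6283, plus or minus whole turns (6.2832). Pressed, it turns one way only and comes to rest on a numeral (at the start it may hang just short of one); after 9 it comes round to 0. Never starts at 3, 4 or 5
- numeral5 (a point): centre of the numeral 5 on the drum's rim, 32 mm from its axle (the axle lies along the console's y, 40 mm above the bench); the black numerals, 14 mm tall, stand upright for a viewer on the console's +x side
- drum_mark (a point): the point of the rim under the middle of the window, at the pointers: where the wanted numeral must stand
- step_button (a joint): black round step button of 31 mm diameter: 0 = up, 0.0107 m = fully down. It springs back by itself. Each full press followed by full release moves the drum one numeral on; it takes up to about 6 N and meets a hard stop at the bottom (pressing to 10 N is sure to be a full press)
- button_top (a point): centre of the top face of the step button, 92 mm above the bench when up
- speed_lever (a joint): angle of the speed lever (rad), a steel rod swinging in the console's x-z plane: 0 = at the off bar, leaning 0.675 rad from upright towards the console's -x; 0.45 = one-dot mark, 0.90 = two-dot mark (leaning 0.225 rad towards +x), 1.35 = three-dot mark and end stop. Stays where it is left; moving it takes about 1.3 N at the knob
- lever_hinge (a point): point on the lever's hinge axis, 74 mm above the bench, in the lever's plane
- lever_knob (a point): centre of the lever's black ball knob, 26 mm diameter, 80 mm from the hinge
- glue: bystander: yellow glue bottle, 56 mm diameter, 150 mm tall; origin under its centre
- tape: bystander: tape measure, 62 x 36 x 58 mm; origin under its centre
- offcut: bystander: wood offcut, 120 x 45 x 35 mm, long along its x; origin under its centre

How it is judged:
On the way, in this order (a step that is already met when the one before it is completed fails the run):
1. every tin stands in a well of the shaker with its lid home, and the drum shows 5 (x of tin0 in the frame of shaker between -0.01 and 0.01 m and y of tin0 in the frame of shaker between -0.176 and 0.176 m and z of tin0 in the frame of shaker between 0.044 and 0.054 m and angle between each of tin0, tin1, tin2, tin3, tin4's own z axis and vertical below 0.1 rad and value of joint each of tin0_lid, tin1_lid, tin2_lid, tin3_lid, tin4_lid above 0.0045 m and x of tin1 in the frame of shaker between -0.01 and 0.01 m and y of tin1 in the frame of shaker between -0.176 and 0.176 m and z of tin1 in the frame of shaker between 0.044 and 0.054 m and x of tin2 in the frame of shaker between -0.01 and 0.01 m and y of tin2 in the frame of shaker between -0.176 and 0.176 m and z of tin2 in the frame of shaker between 0.044 and 0.054 m and x of tin3 in the frame of shaker between -0.01 and 0.01 m and y of tin3 in the frame of shaker between -0.176 and 0.176 m and z of tin3 in the frame of shaker between 0.044 and 0.054 m and x of tin4 in the frame of shaker between -0.01 and 0.01 m and y of tin4 in the frame of shaker between -0.176 and 0.176 m and z of tin4 in the frame of shaker between 0.044 and 0.054 m and distance between numeral5 and drum_mark below 0.004 m), for 0.2 s.
2. then the speed lever is set to the two-dot mark (value of joint speed_lever between 0.78 and 1.02 rad), for 0.2 s.
At the end, for the whole second after the job is handed in: every tin that is present stands upright (within 0.1 rad) on the floor of a well, at rest, its lid within 1.5 mm of fully home; the numeral 5 is within 4 mm of the middle of the window; the speed lever is within 0.12 rad of the two-dot mark (all of step 1 and all of step 2 and linear speed of each of tin0, tin1, tin2, tin3, tin4 below 0.02 m/s); the robot touches nothing.
It fails at once if the glue bottle is moved more than 4 cm or knocked over (distance of glue from where it was at the start of the episode above 0.04 m or angle between glue's own z axis and vertical above 0.5 rad).
It fails at once if the tape measure is moved more than 4 cm or knocked over (distance of tape from where it was at the start of the episode above 0.04 m or angle between tape's own z axis and vertical above 0.5 rad).
It fails at once if the offcut is moved more than 4 cm or knocked over (distance of offcut from where it was at the start of the episode above 0.04 m or angle between offcut's own z axis and vertical above 0.5 rad).
Of tin0, tin1, tin2, tin3, tin4 only 3 to 5 are there at a start; the rules pass over those that are not, and their reading is None.
At some moment in a run one of tin0, tin1, tin2, tin3, tin4 may be knocked a few centimetres aside while the robot is not near it.
Once in a run the grip may slacken for a moment while it holds something.
It also fails if it takes over 210 s, if anything falls off the work surface, if the arm or the gripper's body presses on something with over 40 N, if the wrist force passes 120 N, or if a joint passes its speed limit or range.

## Working session

There is one attempt and no reset: what is moved stays moved. The work goes in short steps, Python scripts to look and compute and a tool call to move; the robot and the scene stay as the last step left them, time stands still between calls to the robot, and variables do not carry over. Pictures are saved under pics/ and viewed, at most 14 in all, crops included, and the job is handed in when it is done.

Besides the shell and the picture viewer there is one more tool, called after "Request:" as name(argument=value, ...), one argument or row to a line, values as JSON. jog_arm: Moves the arm, as the interface text tells. Its arguments: {"type":"object","properties":{"deltas":{"type":"array","items":{"type":"number"}},"jaw":{"type":"number"},"force":{"type":"number"}},"required":["deltas"]}

```bash
mkdir -p pics; cat > h.py <<'E'
from cell import ctrl
import numpy as np, cv2, pickle
from scipy.spatial.transform import Rotation as R
def snap(n,f=None):
    s=ctrl.snapshot(n)
    if f: cv2.imwrite(f'pics/{f}.png',s['img'][:,:,::-1]); pickle.dump(s,open(f'{f}.pkl','wb'))
    return s
def ray(s,u,v,z):
    K=np.array(s['intrinsics']);T=np.array(s['T'])
    d=T[:3,:3]@np.linalg.solve(K,[u,v,1.]);o=T[:3,3]
    return o+d*(z-o[2])/d[2]
def proj(s,p):
    T=np.linalg.inv(s['T']);c=T[:3,:3]@np.array(p)+T[:3,3];q=s['intrinsics']@c
    return q[:2]/q[2]
def st():
    o=ctrl.observe();print(round(o['t'],2),np.round(o['tcp_pos'],4),np.round(o['orientation'],3),np.round(o['contact_force'],1),round(o['gripper_width'],4),np.round(o['finger_force'],1));return o
E
python3 - <<'E'
from h import *
o=st()
for n in ['scene','top','wrist']:
    s=snap(n,n+'0');print(n,np.round(s['T'],3).tolist(),np.round(s['intrinsics'],1).tolist())
E
```

```text
0.0 [ 0.1957 -0.5931  0.237 ] [-3.14   0.     0.319] [ 0.3 -0.3 -0.1] 0.0919 0.0
scene [[-0.691, 0.415, -0.591, 1.333], [0.722, 0.421, -0.548, 0.743], [0.021, -0.806, -0.591, 0.888], [0.0, 0.0, 0.0, 1.0]] [[544.4, 0.0, 273.2], [0.0, 544.4, 214.6], [0.0, 0.0, 1.0]]
top [[0.005, -0.981, 0.194, 0.403], [-1.0, -0.009, -0.017, 0.027], [0.019, -0.194, -0.981, 0.94], [0.0, 0.0, 0.0, 1.0]] [[380.5, 0.0, 285.9], [0.0, 380.5, 209.2], [0.0, 0.0, 1.0]]
wrist [[0.313, -0.91, -0.272, 0.27], [-0.95, -0.301, -0.088, -0.569], [-0.002, 0.286, -0.958, 0.384], [0.0, 0.0, 0.0, 1.0]] [[300.0, 0.0, 279.9], [0.0, 300.0, 208.8], [0.0, 0.0, 1.0]]
```

View pics/top0.png

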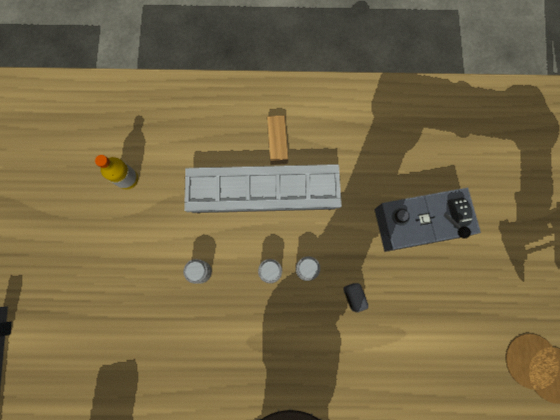

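View pics/scene0.png

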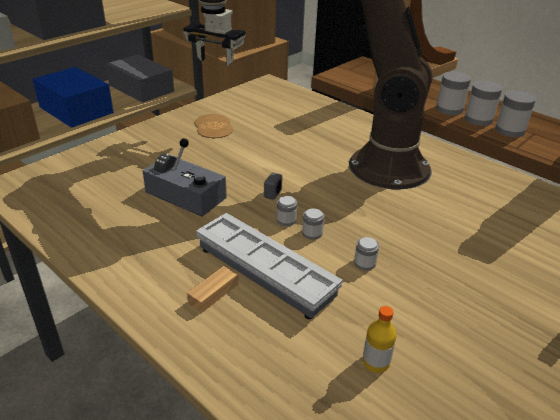

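```bash
python3 - <<'E'
from h import *
s=pickle.load(open('top0.pkl','rb'));im=s['img']
hsv=cv2.cvtColor(im,cv2.COLOR_RGB2HSV)
m=((hsv[...,1]<60)&(hsv[...,2]>90)).astype(np.uint8);m[:90]=0
n,l,sts,c=cv2.connectedComponentsWithStats(m)
for i in range(1,n):
    if sts[i,4]>60:
        ct=cv2.findContours((l==i).astype(np.uint8),0,2)[0][0]
        print(sts[i],c[i].round(1),cv2.minEnclosingCircle(ct),[np.round(x,1) for x in cv2.minAreaRect(ct)], ray(s,*c[i],.064).round(4))
d=((hsv[...,2]<75)).astype(np.uint8);d[:180]=0;d[260:]=0;d[:,:370]=0;d[:,485:]=0
cv2.imwrite('pics/a.png',np.hstack([cv2.resize(im[175:265,365:490],None,fx=3.2,fy=3.2,interpolation=3),cv2.resize(im[235:315,180:305],None,fx=3.2,fy=3.6,interpolation=3)])[:,:,::-1])
q=pickle.load(open('scene0.pkl','rb'))['img'][120:220,130:240]
cv2.imwrite('pics/b.png',cv2.resize(q,None,fx=5.5,fy=5.5,interpolation=2)[:,:,::-1])
E
```

```text
[ 184  164  158   49 6902] [262.  187.8] ((262.06298828125, 190.84674072265625), 80.37841033935547) [array([262.1, 187.8]), array([ 45.1, 157.2]), np.float64(88.6)] [0.6278 0.0686 0.064 ]
[114 179  18   9  81] [122.8 183.7] ((122.5, 183.5), 8.514793395996094) [array([122.6, 183.8]), array([ 8. , 15.4]), np.float64(68.2)] [0.6346 0.3969 0.064 ]
[426 189  32  52 769] [440.  215.2] ((445.45745849609375, 214.2872314453125), 27.396997451782227) [array([444.9, 214.9]), array([47.5, 32.1]), np.float64(80.5)] [ 0.5655 -0.3518  0.064 ]
[459 188  22  47 228] [471.  213.6] ((469.5, 210.5), 23.92707061767578) [array([466.5, 211.4]), array([47.3, 15.4]), np.float64(74.1)] [ 0.5699 -0.4261  0.064 ]
[391 195  44  54 996] [413.1 225.8] ((410.1311950683594, 222.39254760742188), 30.264894485473633) [array([408.9, 221.7]), array([47.7, 42.4]), np.float64(78.7)] [ 0.5394 -0.2865  0.064 ]
[296 258  23  23 399] [306.4 268.7] ((307.5, 268.5), 12.349188804626465) [array([306.3, 269. ]), array([21.5, 22.3]), np.float64(8.1)] [ 0.4388 -0.0359  0.064 ]
[183 260  25  23 441] [195.2 271.8] ((196.13204956054688, 271.6186828613281), 13.137686729431152) [array([195., 271.]), array([22., 24.]), np.float64(90.0)] [0.4302 0.2162 0.064 ]
[258 260  24  23 425] [269.5 271.4] ((269.5536804199219, 270.6553649902344), 12.01591968536377) [array([269.5, 271. ]), array([22., 23.]), np.float64(90.0)] [0.4322 0.0482 0.064 ]
```

View pics/b.png

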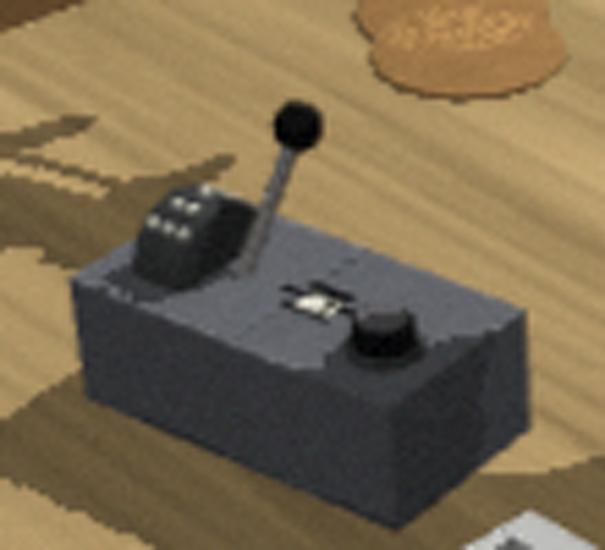

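View pics/a.png

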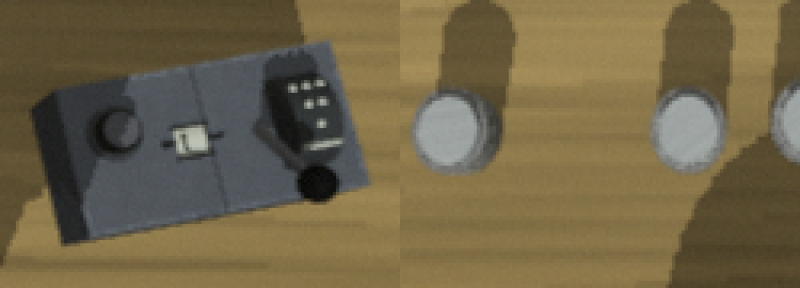

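```bash
cat >> h.py <<'E'
def plan(tgt,yaw,n,rn=None):
    """n rows taking the tool (down) from here to tgt, turning to yaw in the first rn rows"""
    o=ctrl.observe();p=np.array(o['tcp_pos']);y=o['orientation'][2];rn=rn or n
    dy=(yaw-y+np.pi)%(2*np.pi)-np.pi;dw=(np.array(tgt)-p)/n;rows=[]
    for i in range(n):
        c,s=np.cos(y),np.sin(y)
        t=-dy/rn if i<rn else 0
        rows.append([round(v,2)+0. for v in (100*(c*dw[0]+s*dw[1]),100*(s*dw[0]-c*dw[1]),-100*dw[2])]+[round(t,3)])
        y-=t
    print(rows)
E
python3 - <<'E'
from h import *
plan([.53,.05,.27],1.57,20,10)
E
```

```text
[[np.float64(2.59), np.float64(-2.53), np.float64(-0.16), np.float64(-0.125)], [np.float64(2.89), np.float64(-2.19), np.float64(-0.16), np.float64(-0.125)], [np.float64(3.14), np.float64(-1.81), np.float64(-0.16), np.float64(-0.125)], [np.float64(3.34), np.float64(-1.4), np.float64(-0.16), np.float64(-0.125)], [np.float64(3.49), np.float64(-0.97), np.float64(-0.16), np.float64(-0.125)], [np.float64(3.59), np.float64(-0.53), np.float64(-0.16), np.float64(-0.125)], [np.float64(3.62), np.float64(-0.08), np.float64(-0.16), np.float64(-0.125)], [np.float64(3.61), np.float64(0.37), np.float64(-0.16), np.float64(-0.125)], [np.float64(3.53), np.float64(0.82), np.float64(-0.16), np.float64(-0.125)], [np.float64(3.4), np.float64(1.25), np.float64(-0.16), np.float64(-0.125)], [np.float64(3.22), np.float64(1.67), np.float64(-0.16), 0], [np.float64(3.22), np.float64(1.67), np.float64(-0.16), 0], [np.float64(3.22), np.float64(1.67), np.float64(-0.16), 0], [np.float64(3.22), np.float64(1.67), np.float64(-0.16), 0], [np.float64(3.22), np.float64(1.67), np.float64(-0.16), 0], [np.float64(3.22), np.float64(1.67), np.float64(-0.16), 0], [np.float64(3.22), np.float64(1.67), np.float64(-0.16), 0], [np.float64(3.22), np.float64(1.67), np.float64(-0.16), 0], [np.float64(3.22), np.float64(1.67), np.float64(-0.16), 0], [np.float64(3.22), np.float64(1.67), np.float64(-0.16), 0]]
```

Request:
jog_arm(
  deltas=[2.6,-2.5,-0.2,-0.125,2.9,-2.2,-0.2,-0.125,3.1,-1.8,-0.2,-0.125,3.3,-1.4,-0.2,-0.125,3.5,-1.0,-0.2,-0.125,3.6,-0.5,-0.2,-0.125,3.6,-0.1,-0.2,-0.125,3.6,0.4,-0.2,-0.125,3.5,0.8,-0.2,-0.125,3.4,1.2,-0.2,-0.125],
)

```text
t: 1.15
tcp_pos: [0.3625, -0.2716, 0.2578]
orientation: [-3.142, 0.0, 1.574]
contact_force: [0.5, -0.2, -0.3]
gripper_width: 0.0917
finger_force: 0.0
```

Request:
jog_arm(
  deltas=[3.2,1.7,-0.1,0,3.2,1.7,-0.1,0,3.2,1.7,-0.1,0,3.2,1.7,-0.1,0,3.2,1.7,-0.1,0,3.2,1.7,-0.1,0,3.2,1.7,-0.1,0,3.2,1.7,-0.1,0,3.2,1.7,-0.1,0,3.2,1.7,-0.1,0,0,0,0,0,0,0,0,0],
)

```text
t: 2.35
tcp_pos: [0.5326, 0.0473, 0.2673]
orientation: [-3.141, -0.0, 1.571]
contact_force: [0.4, -0.7, -0.7]
gripper_width: 0.092
finger_force: 0.0
```

```bash
python3 - <<'E'
from h import *
o=st();s=snap('wrist','w1');snap('top','top1')
im=s['img'];hsv=cv2.cvtColor(im,cv2.COLOR_RGB2HSV)
m=((hsv[...,1]<60)&(hsv[...,2]>90)).astype(np.uint8)
n,l,sts,c=cv2.connectedComponentsWithStats(m)
for i in range(1,n):
    if sts[i,4]>150: print(sts[i],c[i].round(1),ray(s,*c[i],.066).round(4))
E
```

```text
2.35 [0.5326 0.0473 0.2673] [-3.141 -0.     1.571] [ 0.4 -0.7 -0.7] 0.092 0.0
[ 158    0   63   64 2978] [188.7  29.8] [0.4393 0.2126 0.066 ]
[  318     0   108   282 25871] [364.8 132.8] [0.6286 0.1099 0.066 ]
[ 176  157   53   51 2011] [201.7 181.8] [0.4409 0.0538 0.066 ]
[ 134  218  102   64 2773] [193.4 252.5] [ 0.4237 -0.037   0.066 ]
[  0 249  44  28 601] [ 16.6 259.2] [ 0.1972 -0.0465  0.066 ]
[518 249  42  28 411] [543.2 257.4] [ 0.8674 -0.0436  0.066 ]
[291 288 154   2 160] [370. 289.] [ 0.6514 -0.0892  0.066 ]
[ 140  292  306   53 5550] [247.9 305.1] [ 0.4902 -0.1138  0.066 ]
[    8   380   368    40 13431] [198.7 400.4] [ 0.4116 -0.2783  0.066 ]
```

View pics/w1.png

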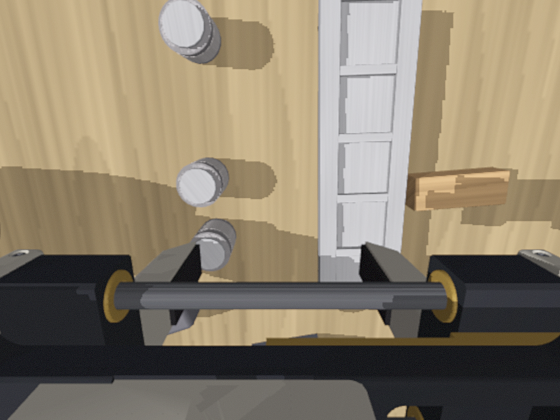

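```bash
python3 - <<'E'
from h import *
s=pickle.load(open('w1.pkl','rb'));t=pickle.load(open('top1.pkl','rb'))
for a in [(368,68),(366,135.5),(363.5,196)]: print(ray(s,*a,.06).round(4))
for nm,q in (('w',s),('t',t)):
    v=cv2.cvtColor(q['img'],cv2.COLOR_RGB2HSV)
    for th in (150,165,180,195):
        m=((v[...,1]<50)&(v[...,2]>th)).astype(np.uint8)
        n,l,sts,c=cv2.connectedComponentsWithStats(m)
        print(nm,th,[(c[i].round(1).tolist(),sts[i,2:].tolist(),ray(q,*c[i],.068).round(4)[:2].tolist()) for i in range(1,n) if 150<sts[i,4]<3500 and (nm=='w' and c[i,0]<300 and c[i,1]<280 or nm=='t' and 255<c[i,1]<290 and c[i,0]<330)])
a=cv2.resize(s['img'][:280,130:430],None,fx=1.6,fy=2,interpolation=2)
b=cv2.resize(t['img'][155:225,175:350],None,fx=4.3,fy=4.3,interpolation=2);print(b.shape)
cv2.imwrite('pics/c.png',b[:,:,::-1])
E
```

```text
[0.6282 0.1775 0.06  ]
[0.6319 0.1066 0.06  ]
[0.6347 0.0351 0.06  ]
w 150 [([181.2, 24.8], [50, 58, 2045], [0.4327, 0.2166]), ([195.8, 184.6], [43, 46, 1387], [0.4342, 0.0509]), ([210.9, 253.3], [27, 30, 558], [0.4462, -0.0372])]
w 165 [([180.9, 24.2], [50, 55, 1972], [0.4324, 0.2171]), ([196.0, 185.0], [39, 46, 1222], [0.4344, 0.0504])]
w 180 [([181.3, 22.8], [43, 47, 1644], [0.4329, 0.2184]), ([196.4, 185.9], [37, 36, 1011], [0.4348, 0.0494])]
w 195 [([181.8, 22.8], [42, 46, 1507], [0.4335, 0.2184]), ([196.8, 185.9], [35, 33, 922], [0.4353, 0.0494])]
t 150 [([194.5, 272.1], [23, 22, 395], [0.4295, 0.2169])]
t 165 [([194.1, 271.9], [23, 21, 351], [0.4299, 0.2178])]
t 180 [([194.2, 271.1], [20, 19, 288], [0.4318, 0.2178])]
t 195 [([194.2, 270.9], [19, 19, 270], [0.4321, 0.2177])]
(301, 752, 3)
```

View pics/c.png

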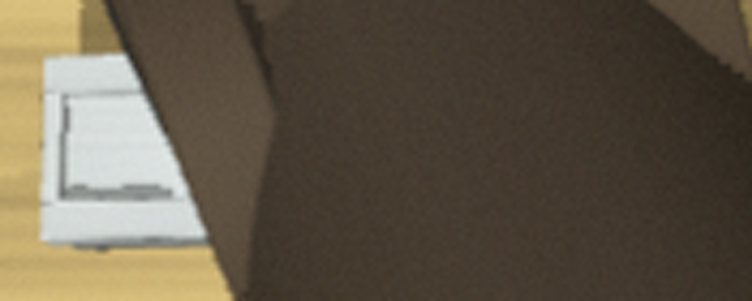

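```bash
python3 - <<'E'
from h import *
t=pickle.load(open('top0.pkl','rb'))
g=cv2.cvtColor(t['img'],cv2.COLOR_RGB2GRAY).astype(int);hs=cv2.cvtColor(t['img'],cv2.COLOR_RGB2HSV)
m=(hs[...,1]<60)&(hs[...,2]>90)
# far edge of top per column, left/right ends per row
cols=np.arange(195,335);fe=np.array([np.where(m[150:230,c])[0][0]+150 for c in cols])
P=np.array([ray(t,c,r-.5,.06)[:2] for c,r in zip(cols,fe)]);k=np.polyfit(P[:,1],P[:,0],1);print('far',k,np.std(P[:,0]-np.polyval(k,P[:,1])))
for r in range(172,206,4):
    w=np.where(m[r,175:350])[0]+175;print(r,w[0],w[-1],ray(t,w[0]-.5,r,.06)[:2].round(4),ray(t,w[-1]+.5,r,.06)[:2].round(4))
b=cv2.resize(t['img'][155:225,175:350],None,fx=4.3,fy=4.3,interpolation=2)
cv2.imwrite('pics/d.png',b[:,:,::-1])
E
```

```text
far [-0.03552691  0.68676364] 0.0007779122080366148
172 185 339 [0.6659 0.2547] [ 0.6699 -0.1172]
176 185 339 [0.656  0.2541] [ 0.6599 -0.117 ]
180 185 339 [0.6461 0.2536] [ 0.65   -0.1167]
184 185 339 [0.6363 0.253 ] [ 0.64   -0.1165]
188 185 340 [0.6265 0.2524] [ 0.6302 -0.1187]
192 185 340 [0.6167 0.2519] [ 0.6203 -0.1185]
196 185 340 [0.607  0.2513] [ 0.6105 -0.1183]
200 184 340 [0.5973 0.2531] [ 0.6008 -0.118 ]
204 184 341 [0.5877 0.2526] [ 0.5911 -0.1202]
```

View pics/d.png

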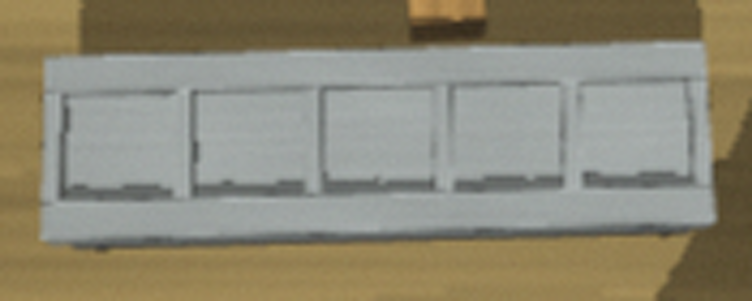

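Request:
jog_arm(
  deltas=[2.9,-1.7,1.9,-0.037,2.9,-1.6,1.9,0,2.9,-1.6,1.9,0,2.9,-1.6,1.9,0,2.8,-1.5,1.9,0,2.8,-1.5,1.9,0,0,0,0,0],
  jaw=100,
  force=25,
)

```text
t: 3.15
tcp_pos: [0.4296, 0.2176, 0.1521]
orientation: [-3.138, 0.0, 1.61]
contact_force: [-0.0, 0.2, 0.7]
gripper_width: 0.0917
finger_force: 0.0
```

```bash
cat >> h.py <<'E'
def lids(nm,th=180,box=None,z=.068,f=None):
    q=snap(nm,f);v=cv2.cvtColor(q['img'],cv2.COLOR_RGB2HSV)
    m=((v[...,1]<50)&(v[...,2]>th)).astype(np.uint8)
    n,l,sts,c=cv2.connectedComponentsWithStats(m)
    for i in range(1,n):
        p=ray(q,*c[i],z)
        if 120<sts[i,4]<9000 and .3<p[0]<.8 and -.3<p[1]<.4: print(nm,th,c[i].round(1),sts[i,2:],p[:2].round(4))
E
python3 - <<'E'
from h import *
o=st();lids('top',f='t2');lids('top',120)
plan([.4325,.218,.032],1.608,4)
E
```

```text
3.15 [0.4296 0.2176 0.1521] [-3.138  0.     1.61 ] [-0.   0.2  0.7] 0.0917 0.0
top 180 [250.3 178.3] [  81   34 1074] [0.6497 0.0966]
top 180 [187.5 192. ] [  9  42 164] [0.6148 0.2429]
top 180 [268.4 192.6] [  81   34 1571] [0.6153 0.0531]
top 180 [198.1 270.8] [  9  19 122] [0.4324 0.2089]
top 180 [269.5 270.6] [ 18  19 257] [0.4337 0.048 ]
top 120 [261.3 187.5] [ 157   47 6222] [0.6274 0.0701]
top 120 [308.2 267.7] [ 17  18 239] [ 0.4409 -0.0396]
top 120 [269.5 271.4] [ 24  23 417] [0.432  0.0481]
top 120 [199.8 272.5] [ 12  21 210] [0.4288 0.2051]
[[np.float64(0.08), np.float64(0.0), np.float64(3.04), np.float64(-0.001)], [np.float64(0.08), np.float64(0.0), np.float64(3.04), np.float64(-0.001)], [np.float64(0.08), np.float64(0.0), np.float64(3.04), np.float64(-0.001)], [np.float64(0.08), np.float64(0.0), np.float64(3.04), np.float64(-0.001)]]
```

Request:
jog_arm(
  deltas=[0.1,0,3,0,0,0,3,0,0,0,3,0,0,0,3,0,0,0,0,0],
)

```text
t: 3.75
tcp_pos: [0.4324, 0.2138, 0.0315]
orientation: [-3.138, 0.003, 1.603]
contact_force: [0.0, -0.7, 0.6]
gripper_width: 0.0917
finger_force: 0.0
```

Request:
jog_arm(
  deltas=[0,0,0,0,0,0,0,0,0,0,0,0,0,0,0,0,0,0,0,0,0,0,0,0],
  jaw=0,
)

```text
t: 4.35
tcp_pos: [0.4332, 0.2169, 0.0342]
orientation: [3.141, -0.0, 1.606]
contact_force: [0.0, -1.8, 7.9]
gripper_width: 0.0534
finger_force: 25.0
```

```bash
python3 - <<'E'
from h import *
st();st()
E
```

```text
4.35 [0.4332 0.2169 0.0342] [ 3.141 -0.     1.606] [ 0.  -1.8  7.9] 0.0534 25.0
4.35 [0.4332 0.2169 0.0342] [ 3.141 -0.     1.606] [ 0.  -1.8  7.9] 0.0534 25.0
```

Request:
jog_arm(
  deltas=[0,0,-2,0,0,0,-4,0,0,0,-4,0,0,0,0,0,0,0,0,0],
)

```text
t: 4.85
tcp_pos: [0.4332, 0.2168, 0.1342]
orientation: [3.14, -0.0, 1.605]
contact_force: [0.4, -1.0, -1.9]
gripper_width: 0.0538
finger_force: 25.0
```

```bash
python3 - <<'E'
from h import *
o=st();plan([.6277,.213,o['tcp_pos'][2]],1.608,6)
lids('wrist',f='w2')
s=pickle.load(open('w2.pkl','rb'));print(proj(s,[.6277,.213,.06]))
E
```

```text
4.85 [0.4332 0.2168 0.1342] [ 3.14  -0.     1.605] [ 0.4 -1.  -1.9] 0.0538 25.0
[[np.float64(-0.18), np.float64(3.24), np.float64(0.0), np.float64(-0.0)], [np.float64(-0.18), np.float64(3.24), np.float64(0.0), np.float64(-0.0)], [np.float64(-0.18), np.float64(3.24), np.float64(0.0), np.float64(-0.0)], [np.float64(-0.18), np.float64(3.24), np.float64(0.0), np.float64(-0.0)], [np.float64(-0.18), np.float64(3.24), np.float64(0.0), np.float64(-0.0)], [np.float64(-0.18), np.float64(3.24), np.float64(0.0), np.float64(-0.0)]]
wrist 180 [506.6 194.5] [  97   25 1774] [0.5988 0.2469]
wrist 180 [495.9 322. ] [ 13  28 187] [0.6172 0.1379]
[524.84571415 234.94950363]
```

View pics/w2.png

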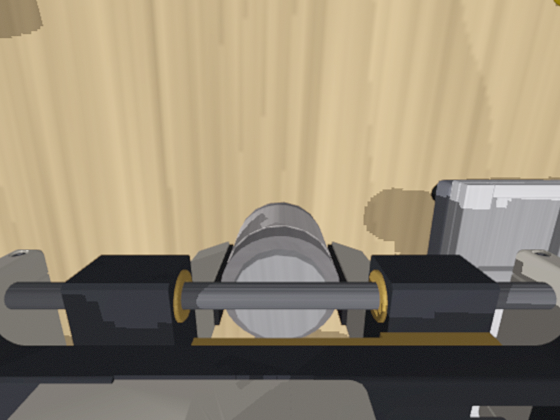

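```bash
python3 - <<'E'
from h import *
s=pickle.load(open('w2.pkl','rb'))
for a in [(280,340),(280,290),(330,290),(230,290)]: print(ray(s,*a,.167).round(4))
E
```

```text
[0.4347 0.1974 0.167 ]
[0.4338 0.2233 0.167 ]
[0.4553 0.224  0.167 ]
[0.4123 0.2225 0.167 ]
```

Request:
jog_arm(
  deltas=[-0.2,3.2,0,0,-0.2,3.2,0,0,-0.2,3.3,0,0,-0.2,3.3,0,0,-0.1,3.2,0,0,-0.2,3.2,0,0,0,0,0,0,0,0,0,0],
)

```text
t: 5.7
tcp_pos: [0.6263, 0.2122, 0.1311]
orientation: [-3.138, 0.001, 1.605]
contact_force: [-1.4, -0.4, -1.7]
gripper_width: 0.0539
finger_force: 25.0
```

```bash
python3 - <<'E'
from h import *
o=st();s=snap('wrist','w3');g=s['img']
cv2.imwrite('pics/w3.png',g[100:420,120:450,::-1].repeat(2,0).repeat(2,1)[:600])
E
```

```text
5.7 [0.6263 0.2122 0.1311] [-3.138e+00  1.000e-03  1.605e+00] [-1.4 -0.4 -1.7] 0.0539 25.0
```

View pics/w3.png

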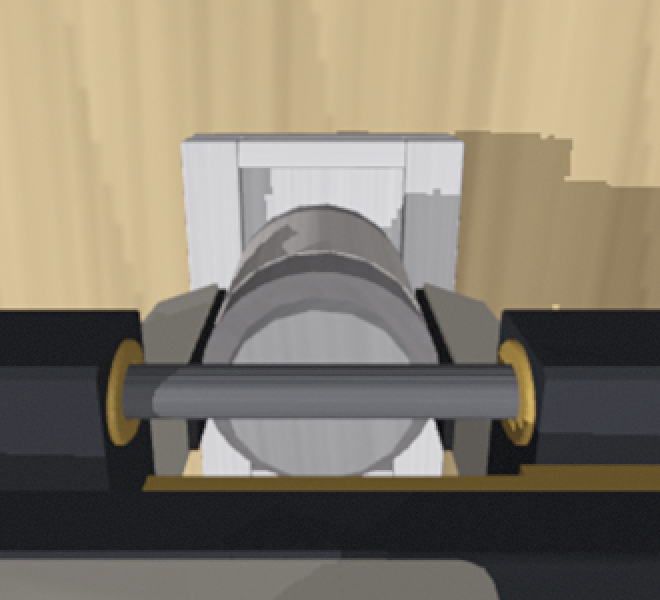

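```bash
python3 - <<'E'
from h import *
s=pickle.load(open('w3.pkl','rb'))
for a in [(239,184),(323,183.5),(212,170),(351,170),(239,225),(321,225)]: print(ray(s,*a,.06).round(4))
for a in [(280,338),(280,254)]: print(ray(s,*a,.164).round(4))
st()
E
```

```text
[0.5954 0.2422 0.06  ]
[0.6575 0.2447 0.06  ]
[0.5758 0.2519 0.06  ]
[0.6771 0.2555 0.06  ]
[0.5953 0.21   0.06  ]
[0.6584 0.2123 0.06  ]
[0.6279 0.194  0.164 ]
[0.6264 0.2357 0.164 ]
5.75 [0.6256 0.2126 0.1316] [-3.138e+00  1.000e-03  1.606e+00] [-0.4  0.5 -2.4] 0.0533 25.0
```

Request:
jog_arm(
  deltas=[-0.2,0,1.2,0,0,0,1.2,0,0,0,1.2,0,0,0,0.5,0,0,0,0.3,0,0,0,0.2,0,0,0,0,0],
)

```text
t: 6.45
tcp_pos: [0.6273, 0.2108, 0.0878]
orientation: [3.141, -0.0, 1.606]
contact_force: [0.3, 0.9, -1.4]
gripper_width: 0.0537
finger_force: 25.0
```

```bash
python3 - <<'E'
from h import *
st()
E
```

```text
6.45 [0.6273 0.2108 0.0878] [ 3.141 -0.     1.606] [ 0.3  0.9 -1.4] 0.0537 25.0
```

Request:
jog_arm(
  deltas=[0,0,0.2,0,0,0,0.1,0,0,0,0.1,0,0,0,0,0],
)

```text
t: 6.85
tcp_pos: [0.6273, 0.2107, 0.0843]
orientation: [3.141, 0.0, 1.606]
contact_force: [-1.3, -0.6, 2.9]
gripper_width: 0.0535
finger_force: 25.0
```

Request:
jog_arm(
  deltas=[0,0,0,0,0,0,0,0,0,0,0,0,0,0,0,0],
  jaw=90,
)

```text
t: 7.25
tcp_pos: [0.6272, 0.2107, 0.0837]
orientation: [3.142, -0.0, 1.606]
contact_force: [-0.7, -0.3, 0.6]
gripper_width: 0.0803
finger_force: 0.0
```

Request:
jog_arm(
  deltas=[0,0,-3,0,0,0,-3,0,0,0,-2,0,0,0,0,0,0,0,0,0],
)

```text
t: 7.75
tcp_pos: [0.6272, 0.2106, 0.1637]
orientation: [3.141, 0.0, 1.606]
contact_force: [-0.4, -0.4, 0.2]
gripper_width: 0.0829
finger_force: 0.0
```

Request:
jog_arm(
  deltas=[0.1,0,0,0,0,0,0,0,0,0,0,0,0,0,0,0,0,0,0,0,0,0,0,0,0,0,0,0],
  jaw=0,
)

```text
t: 8.45
tcp_pos: [0.6272, 0.2117, 0.1637]
orientation: [3.142, 0.0, 1.606]
contact_force: [0.7, -0.4, -0.6]
gripper_width: 0.0314
finger_force: 0.0
```

```bash
python3 - <<'E'
from h import *
st();lids('wrist',f='w4',th=150,z=.118)
g=pickle.load(open('w4.pkl','rb'))['img'];cv2.imwrite('pics/w4.png',g[100:400,120:450,::-1].repeat(2,0).repeat(2,1)[:600])
E
```

```text
8.45 [0.6272 0.2117 0.1637] [3.142 0.    1.606] [ 0.7 -0.4 -0.6] 0.0314 0.0
wrist 150 [280.5 325. ] [  85   28 1951] [0.6309 0.1396]
wrist 150 [ 81.9 339.5] [ 39  11 192] [0.4786 0.121 ]
```

View pics/w4.png

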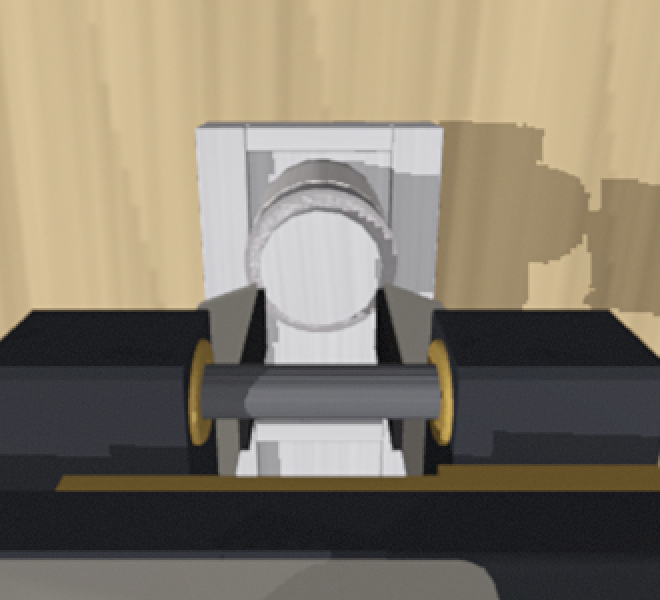

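Request:
jog_arm(
  deltas=[0,0,0,0,0,0,0,0,0,0,0,0,0,0,1.0,0,0,0,1.0,0,0,0,1.0,0,0,0,0.3,0,0,0,0.3,0,0,0,0.3,0,0,0,0,0],
)

```text
t: 9.5
tcp_pos: [0.6271, 0.2117, 0.1247]
orientation: [-3.142, 0.0, 1.606]
contact_force: [-0.0, -0.4, -1.2]
gripper_width: 0.0001
finger_force: 0.0
```

Request:
jog_arm(
  deltas=[0,0,0.2,0,0,0,0.2,0,0,0,0,0],
)

```text
t: 9.8
tcp_pos: [0.6278, 0.212, 0.1233]
orientation: [3.139, -0.0, 1.606]
contact_force: [-6.3, -3.9, 19.7]
gripper_width: 0.0004
finger_force: 9.9
```

Request:
jog_arm(
  deltas=[0,0,0.2,0,0,0,0,0],
)

```text
t: 10.0
tcp_pos: [0.6281, 0.2123, 0.1231]
orientation: [3.138, -0.0, 1.605]
contact_force: [-9.9, -6.5, 32.9]
gripper_width: 0.0006
finger_force: 16.8
```

Request:
jog_arm(
  deltas=[0,0,-1,0,0,0,-3,0,0,0,-2,0,-2.5,-3.2,0,0,-2.6,-3.2,0,0,-2.6,-3.2,0,0,-2.6,-3.2,0,0,-2.6,-3.2,0,0,-2.6,-2.8,0,0,0,0,0,0,0,0,0,0],
  jaw=100,
)

```text
t: 11.1
tcp_pos: [0.4449, 0.0496, 0.1792]
orientation: [3.14, 0.0, 1.604]
contact_force: [0.6, 0.2, -0.0]
gripper_width: 0.0838
finger_force: 0.0
```

```bash
python3 - <<'E'
from h import *
st();lids('top',150,f='t3');lids('wrist',150,f='w5')
plan([.433,.049,.032],1.608,5)
E
```

```text
11.1 [0.4449 0.0496 0.1792] [3.14  0.    1.604] [ 0.6  0.2 -0. ] 0.0838 0.0
top 150 [304.6 183.3] [ 29  43 880] [ 0.6388 -0.0323]
top 150 [225.5 186.8] [  83   45 2461] [0.6283 0.1544]
wrist 150 [504.4  17.4] [  63   43 1241] [0.6106 0.207 ]
wrist 150 [550.   13.9] [ 22  35 578] [0.6443 0.2105]
wrist 150 [264.5 206.4] [  59   64 2489] [0.4326 0.0524]
wrist 150 [537.5 259.5] [ 41  20 168] [0.6916 0.009 ]
wrist 150 [275.3 271.8] [ 39  13 177] [ 0.4442 -0.0123]
[[np.float64(-0.03), np.float64(-0.26), np.float64(2.94), np.float64(-0.0)], [np.float64(-0.03), np.float64(-0.26), np.float64(2.94), np.float64(-0.0)], [np.float64(-0.03), np.float64(-0.26), np.float64(2.94), np.float64(-0.0)], [np.float64(-0.03), np.float64(-0.26), np.float64(2.94), np.float64(-0.0)], [np.float64(-0.03), np.float64(-0.26), np.float64(2.94), np.float64(-0.0)]]
```

View pics/w5.png

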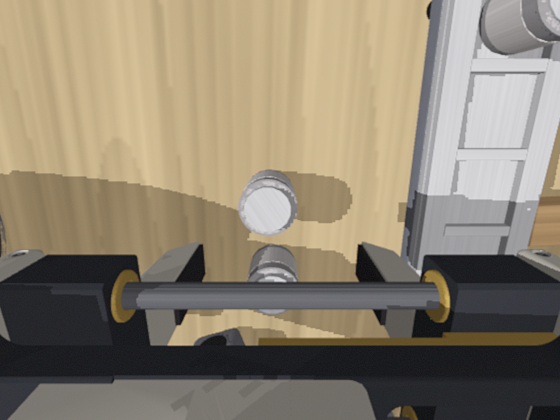

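Request:
jog_arm(
  deltas=[-0.1,-0.6,2.0,0,0,-0.4,2.5,0,0,0,3,0,0,0,3,0,0,0,3,0,0,0,1.2,0,0,0,0,0],
)

```text
t: 11.9
tcp_pos: [0.4343, 0.0497, 0.0305]
orientation: [-3.139, -0.0, 1.607]
contact_force: [-0.0, 0.4, 0.4]
gripper_width: 0.0918
finger_force: 0.0
```

Request:
jog_arm(
  deltas=[0,0,0,0,0,0,0,0,0,0,0,0,0,0,0,0,0,0,0,0,0,0,0,0],
  jaw=0,
)

```text
t: 12.5
tcp_pos: [0.4349, 0.0487, 0.0321]
orientation: [3.141, 0.0, 1.605]
contact_force: [-1.3, -0.8, 5.8]
gripper_width: 0.0541
finger_force: 25.0
```

Request:
jog_arm(
  deltas=[0,0,-2,0,0,0,-4,0,0,0,-4,0,0,0,0,0,0,0,0,0],
)

```text
t: 13.0
tcp_pos: [0.4351, 0.0485, 0.132]
orientation: [3.14, 0.0, 1.605]
contact_force: [0.2, -0.6, -1.7]
gripper_width: 0.0539
finger_force: 25.0
```

```bash
python3 - <<'E'
from h import *
o=st();plan([.632,.069,o['tcp_pos'][2]],1.608,6)
s=snap('wrist','w6');g=cv2.cvtColor(s['img'],cv2.COLOR_RGB2GRAY)
print([int(v) for v in g[180:345,280]])
E
```

```text
13.0 [0.4351 0.0485 0.132 ] [3.14  0.    1.605] [ 0.2 -0.6 -1.7] 0.0539 25.0
[[np.float64(0.23), np.float64(3.29), np.float64(0.0), np.float64(-0.001)], [np.float64(0.23), np.float64(3.29), np.float64(0.0), np.float64(-0.001)], [np.float64(0.23), np.float64(3.29), np.float64(0.0), np.float64(-0.001)], [np.float64(0.22), np.float64(3.29), np.float64(0.0), np.float64(-0.001)], [np.float64(0.22), np.float64(3.29), np.float64(0.0), np.float64(-0.001)], [np.float64(0.22), np.float64(3.29), np.float64(0.0), np.float64(-0.001)]]
[183, 183, 184, 184, 183, 183, 183, 184, 183, 184, 183, 184, 184, 184, 184, 185, 185, 185, 183, 183, 184, 184, 185, 187, 177, 135, 99, 103, 125, 133, 133, 131, 131, 131, 132, 131, 132, 133, 132, 132, 132, 128, 130, 129, 124, 122, 122, 122, 124, 148, 135, 100, 89, 92, 92, 92, 93, 93, 92, 87, 94, 121, 129, 129, 130, 131, 129, 130, 131, 132, 130, 132, 131, 131, 122, 119, 116, 116, 116, 115, 125, 160, 168, 167, 165, 166, 167, 166, 165, 166, 165, 165, 164, 166, 164, 165, 167, 166, 165, 166, 166, 137, 81, 52, 68, 80, 78, 74, 93, 97, 90, 91, 99, 105, 112, 119, 120, 119, 120, 121, 122, 118, 117, 116, 116, 113, 109, 107, 99, 136, 166, 169, 167, 167, 166, 166, 166, 165, 164, 164, 165, 164, 165, 167, 166, 166, 165, 166, 164, 164, 164, 163, 164, 163, 162, 163, 164, 143, 104, 85, 85, 87, 86, 89, 88]
```

Request:
jog_arm(
  deltas=[0.2,3.3,0,0,0.2,3.3,0,0,0.2,3.3,0,0,0.2,3.3,0,0,0.2,3.3,0,0,0.2,3.2,0,0,0,0,0,0,0,0,0,0],
)

```text
t: 13.85
tcp_pos: [0.63, 0.0678, 0.129]
orientation: [-3.137, 0.0, 1.606]
contact_force: [-0.5, 0.4, -1.3]
gripper_width: 0.0538
finger_force: 25.0
```

```bash
python3 - <<'E'
from h import *
s=pickle.load(open('w6.pkl','rb'))
for r in (261,337): print(ray(s,280,r,.167).round(4))
o=st();s=snap('wrist','w7')
for y in (108,36):
  for x in (-31,31): print(proj(s,[.6318-.037*y/1e3+x/1e3,.0686+y/1e3+.037*x/1e3,.06]).round(1))
g=s['img']
cv2.imwrite('pics/w7.png',g[100:400,120:450,::-1].repeat(2,0).repeat(2,1)[:600])
E
```

```text
[0.4351 0.0698 0.167 ]
[0.4364 0.0325 0.167 ]
13.85 [0.63   0.0678 0.129 ] [-3.137  0.     1.606] [-0.5  0.4 -1.3] 0.0538 25.0
[234.6  68.9]
[328.8  68.7]
[239. 177.]
[324.4 176.9]
```

View pics/w7.png

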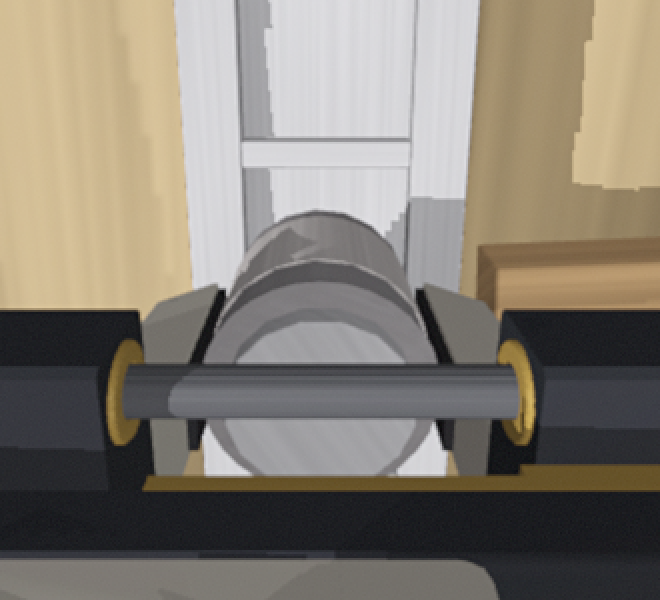

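Request:
jog_arm(
  deltas=[-0.1,0,1.2,0,0,0,1.2,0,0,0,1.2,0,0,0,0.5,0,0,0,0.4,0,0,0,0.3,0,0,0,0.2,0,0,0,0,0],
)

```text
t: 14.7
tcp_pos: [0.6315, 0.0669, 0.0822]
orientation: [3.141, 0.0, 1.606]
contact_force: [-0.9, -0.8, 0.6]
gripper_width: 0.0536
finger_force: 25.0
```

```bash
python3 - <<'E'
from h import *
st()
E
```

```text
14.7 [0.6315 0.0669 0.0822] [3.141 0.    1.606] [-0.9 -0.8  0.6] 0.0536 25.0
```

Request:
jog_arm(
  deltas=[0,0,0,0,0,0,0,0,0,0,0,0,0,0,0,0,0,0,-3,0,0,0,-3,0,0,0,-2,0,0,0,0,0],
  jaw=90,
)

```text
t: 15.5
tcp_pos: [0.633, 0.0674, 0.165]
orientation: [3.136, -0.001, 1.606]
contact_force: [0.7, 0.4, -0.6]
gripper_width: 0.0829
finger_force: 0.0
```

Request:
jog_arm(
  deltas=[0.1,0,0,0,0,0,0,0,0,0,0,0,0,0,0,0,0,0,0,0,0,0,0,0,0,0,0,0,0,0,0,0,0,0,0,0,0,0,0,0],
  jaw=0,
)

```text
t: 16.5
tcp_pos: [0.6312, 0.0677, 0.1617]
orientation: [3.142, 0.0, 1.606]
contact_force: [0.0, 1.4, -0.2]
gripper_width: 0.0074
finger_force: 0.0
```

```bash
python3 - <<'E'
from h import *
st();lids('wrist',f='w8',th=140,z=.118)
E
```

```text
16.5 [0.6312 0.0677 0.1617] [3.142 0.    1.606] [ 0.   1.4 -0.2] 0.0074 0.0
wrist 140 [ 77.7 320.6] [ 39  25 812] [ 0.4837 -0.0043]
wrist 140 [279.9 326.5] [ 28  25 542] [ 0.6344 -0.0042]
```

Request:
jog_arm(
  deltas=[0,0,1.0,0,0,0,1.0,0,0,0,1.0,0,0,0,0.3,0,0,0,0.3,0,0,0,0.3,0,0,0,0.2,0,0,0,0,0],
)

```text
t: 17.35
tcp_pos: [0.6313, 0.0678, 0.1234]
orientation: [3.14, 0.001, 1.606]
contact_force: [-9.3, -3.0, 24.8]
gripper_width: 0.0004
finger_force: 12.3
```

Request:
jog_arm(
  deltas=[0,0,0.1,0,0,0,0,0],
)

```text
t: 17.55
tcp_pos: [0.6315, 0.0678, 0.1233]
orientation: [3.14, 0.001, 1.605]
contact_force: [-12.4, -4.2, 32.0]
gripper_width: 0.0001
finger_force: 16.1
```

Request:
jog_arm(
  deltas=[0,0,-1,0,0,0,-3,0,0,0,-2,0,-1.7,-3.3,0,0,-1.7,-3.3,0,0,-1.6,-3.3,0,0,-1.6,-3.3,0,0,-1.6,-3.3,0,0,-1.6,-3.2,0,0,0,0,0,0,0,0,0,0],
  jaw=100,
)

```text
t: 18.65
tcp_pos: [0.4379, -0.0375, 0.1801]
orientation: [3.14, 0.001, 1.604]
contact_force: [0.6, 0.1, 0.2]
gripper_width: 0.0839
finger_force: 0.0
```

```bash
python3 - <<'E'
from h import *
st();lids('top',130,f='t4');lids('wrist',180,f='w9');lids('wrist',130)
E
```

```text
18.65 [ 0.4379 -0.0375  0.1801] [3.140e+00 1.000e-03 1.604e+00] [0.6 0.1 0.2] 0.0839 0.0
top 130 [244.5 188.4] [ 119   47 4265] [0.6248 0.1096]
wrist 180 [447.1  90.7] [ 31 192 516] [0.5709 0.0668]
wrist 180 [501.3  60. ] [ 45  21 354] [0.6091 0.0907]
wrist 180 [548.2  92.7] [  29   74 1355] [0.6529 0.0681]
wrist 180 [503.   86.4] [ 52  55 709] [0.6152 0.0716]
wrist 180 [282.6 184.8] [ 39  10 164] [ 0.4412 -0.015 ]
wrist 180 [286.8 195.1] [ 37  18 343] [ 0.4453 -0.0242]
wrist 130 [283.4 205.3] [  55   65 2412] [ 0.4429 -0.0333]
wrist 130 [210.5 315.3] [ 55  18 541] [ 0.3741 -0.1508]
```

Request:
jog_arm(
  deltas=[0,0.4,2.0,0,0,0,2.5,0,0,0,3,0,0,0,3,0,0,0,3,0,0,0,1.3,0,0,0,0,0],
)

```text
t: 19.5
tcp_pos: [0.4413, -0.0359, 0.0298]
orientation: [-3.138, -0.001, 1.607]
contact_force: [0.2, -0.5, 0.9]
gripper_width: 0.0917
finger_force: 0.0
```

Request:
jog_arm(
  deltas=[0,0,0,0,0,0,0,0,0,0,0,0,0,0,0,0,0,0,0,0,0,0,0,0],
  jaw=0,
)

```text
t: 20.1
tcp_pos: [0.4417, -0.0371, 0.032]
orientation: [3.141, 0.0, 1.605]
contact_force: [-2.4, -1.1, 5.2]
gripper_width: 0.0538
finger_force: 25.0
```

Request:
jog_arm(
  deltas=[0,0,-2,0,0,0,-4,0,0,0,-4,0,0,0,0,0,0,0,0,0],
)

```text
t: 20.6
tcp_pos: [0.4421, -0.0373, 0.1322]
orientation: [3.14, 0.001, 1.605]
contact_force: [-0.7, 0.2, -2.6]
gripper_width: 0.0538
finger_force: 25.0
```

```bash
python3 - <<'E'
from h import *
o=st();plan([.6376,-.0754,o['tcp_pos'][2]],1.606,6)
s=snap('wrist','w10');g=cv2.cvtColor(s['img'],cv2.COLOR_RGB2GRAY)
print([int(v) for v in g[235:345,280]])
E
```

```text
20.6 [ 0.4421 -0.0373  0.1322] [3.140e+00 1.000e-03 1.605e+00] [-0.7  0.2 -2.6] 0.0538 25.0
[[np.float64(-0.75), np.float64(3.24), np.float64(0.0), np.float64(-0.0)], [np.float64(-0.75), np.float64(3.24), np.float64(0.0), np.float64(-0.0)], [np.float64(-0.75), np.float64(3.23), np.float64(0.0), np.float64(-0.0)], [np.float64(-0.75), np.float64(3.23), np.float64(0.0), np.float64(-0.0)], [np.float64(-0.75), np.float64(3.23), np.float64(0.0), np.float64(-0.0)], [np.float64(-0.75), np.float64(3.23), np.float64(0.0), np.float64(-0.0)]]
[92, 91, 94, 93, 91, 92, 93, 91, 88, 99, 123, 130, 128, 129, 129, 130, 130, 130, 130, 131, 131, 131, 129, 121, 116, 115, 115, 117, 119, 121, 144, 164, 168, 167, 165, 165, 164, 166, 165, 164, 165, 164, 166, 166, 167, 168, 141, 80, 54, 68, 80, 77, 74, 94, 98, 90, 91, 100, 105, 111, 119, 120, 119, 120, 122, 120, 118, 117, 116, 114, 113, 110, 108, 96, 132, 161, 168, 167, 168, 169, 168, 167, 166, 167, 166, 165, 165, 165, 164, 164, 164, 163, 165, 166, 165, 167, 166, 166, 166, 165, 165, 166, 145, 105, 83, 85, 87, 87, 88, 89]
```

Request:
jog_arm(
  deltas=[-0.7,3.2,0,0,-0.7,3.2,0,0,-0.7,3.3,0,0,-0.7,3.3,0,0,-0.7,3.2,0,0,-0.7,3.2,0,0,0,0,0,0,0,0,0,0],
)

```text
t: 21.45
tcp_pos: [0.636, -0.0719, 0.1292]
orientation: [-3.138, -0.001, 1.606]
contact_force: [-0.7, -0.7, -2.9]
gripper_width: 0.0537
finger_force: 25.0
```

```bash
python3 - <<'E'
from h import *
o=st();s=snap('wrist','w11')
for y in (-108,):
  for x in (-31,31): print(proj(s,[.632-.037*y/1e3+x/1e3,.0686+y/1e3+.037*x/1e3,.06]).round(1))
  print(proj(s,[.632-.037*y/1e3,.0686+y/1e3,.06]).round(1))
g=s['img']
cv2.imwrite('pics/w11.png',g[100:400,120:450,::-1].repeat(2,0).repeat(2,1)[:600])
E
```

```text
21.45 [ 0.636  -0.0719  0.1292] [-3.138e+00 -1.000e-03  1.606e+00] [-0.7 -0.7 -2.9] 0.0537 25.0
[238.4 182.9]
[323.2 182.8]
[280.8 182.8]
```

View pics/w11.png

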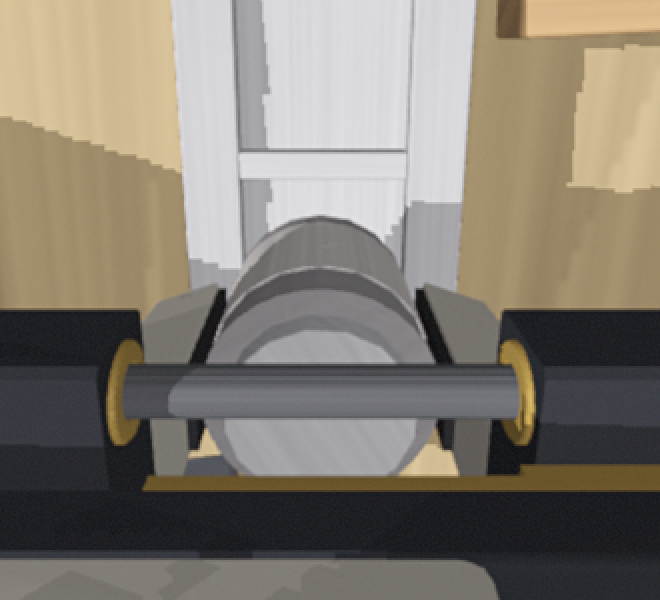

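Request:
jog_arm(
  deltas=[0,0,1.2,0,0,0,1.2,0,0,0,1.2,0,0,0,0.5,0,0,0,0.4,0,0,0,0.3,0,0,0,0.2,0,0,0,0,0],
)

```text
t: 22.3
tcp_pos: [0.6374, -0.0721, 0.0822]
orientation: [3.141, 0.0, 1.606]
contact_force: [-0.4, 0.2, -0.2]
gripper_width: 0.0535
finger_force: 25.0
```

```bash
python3 - <<'E'
from h import *
st()
E
```

```text
22.3 [ 0.6374 -0.0721  0.0822] [3.141 0.    1.606] [-0.4  0.2 -0.2] 0.0535 25.0
```

Request:
jog_arm(
  deltas=[0,0,0.1,0,0,0,0,0],
)

```text
t: 22.5
tcp_pos: [0.6374, -0.0721, 0.0821]
orientation: [3.141, 0.0, 1.606]
contact_force: [-4.3, 0.1, 8.9]
gripper_width: 0.0535
finger_force: 25.0
```

Request:
jog_arm(
  deltas=[0,0,0,0,0,0,0,0,0,0,0,0,0,0,0,0,0,0,-3,0,0,0,-3,0,0,0,-2,0,0,0,0,0],
  jaw=90,
)

```text
t: 23.3
tcp_pos: [0.639, -0.0718, 0.1639]
orientation: [3.136, 0.0, 1.606]
contact_force: [-0.5, 0.4, 0.7]
gripper_width: 0.0825
finger_force: 0.0
```

Request:
jog_arm(
  deltas=[-0.3,0,0,0,0,0,0,0,0,0,0,0,0,0,0,0,0,0,0,0,0,0,0,0,0,0,0,0,0,0,0,0,0,0,0,0,0,0,0,0],
  jaw=0,
)

```text
t: 24.3
tcp_pos: [0.6372, -0.0752, 0.1608]
orientation: [3.141, 0.0, 1.606]
contact_force: [0.6, -0.2, -0.0]
gripper_width: 0.0073
finger_force: 0.0
```

Request:
jog_arm(
  deltas=[0,0,1.0,0,0,0,1.0,0,0,0,1.0,0,0,0,0.3,0,0,0,0.3,0,0,0,0.2,0,0,0,0,0],
)

```text
t: 25.0
tcp_pos: [0.637, -0.0752, 0.1234]
orientation: [-3.141, 0.0, 1.606]
contact_force: [-3.9, -0.1, 7.9]
gripper_width: 0.0006
finger_force: 4.3
```

Request:
jog_arm(
  deltas=[0,0,0.2,0,0,0,0.1,0,0,0,0,0],
)

```text
t: 25.3
tcp_pos: [0.6375, -0.0752, 0.1232]
orientation: [3.14, 0.002, 1.606]
contact_force: [-11.5, -0.0, 30.8]
gripper_width: 0.0003
finger_force: 15.4
```

Request:
jog_arm(
  deltas=[0,0,-1,0,0,0,-3,0,0,0,-4,0,0,0,-4,0,0,0,-2,0,0,0,0,0,0,0,0,0],
)

```text
t: 26.0
tcp_pos: [0.6371, -0.0752, 0.2596]
orientation: [3.141, 0.0, 1.606]
contact_force: [-0.6, -0.7, -2.1]
gripper_width: 0.0002
finger_force: 0.0
```

```bash
python3 - <<'E'
from h import *
o=st()
t=pickle.load(open('top0.pkl','rb'));im=t['img'];s=pickle.load(open('scene0.pkl','rb'))
# button top in both views (from zoomed crops), top crop x3.2 offset (365,175); scene crop x5.5 offset (130,120)
def tri(a,b):
    A=[];B=[]
    for q,(u,v) in ((t,a),(s,b)):
        d=q['T'][:3,:3]@np.linalg.solve(q['intrinsics'],[u,v,1.]);d/=np.linalg.norm(d);M=np.eye(3)-np.outer(d,d);A.append(M);B.append(M@q['T'][:3,3])
    return np.linalg.solve(sum(A),sum(B))
bt=(365+119/3.2,175+128/3.2);bs=(130+385/5.5,120+323/5.5)
kt=(365+318/3.2,175+184/3.2);ks=(130+298/5.5,120+126/5.5)
print('button',tri(bt,bs).round(4),ray(t,*bt,.092).round(4),ray(s,*bs,.092).round(4))
print('knob',tri(kt,ks).round(4))
for nm,c in (('far-left',(33,108)),('near-left',(64,243)),('near-right',(368,184)),('far-right',(330,42))):
    print(nm,ray(t,365+c[0]/3.2,175+c[1]/3.2,.074).round(4))
print('window',ray(t,365+190/3.2,175+139/3.2,.073).round(4),ray(s,130+316/5.5,120+303/5.5,.073).round(4))
E
```

```text
26.0 [ 0.6371 -0.0752  0.2596] [3.141 0.    1.606] [-0.6 -0.7 -2.1] 0.0002 0.0
button [ 0.559 -0.252  0.09 ] [ 0.5599 -0.2529  0.092 ] [ 0.5605 -0.2472  0.092 ]
knob [ 0.5139 -0.3695  0.136 ]
far-left [ 0.5775 -0.1967  0.074 ]
near-left [ 0.4795 -0.2149  0.074 ]
near-right [ 0.5236 -0.4379  0.074 ]
far-right [ 0.6293 -0.4195  0.074 ]
window [ 0.5557 -0.3107  0.073 ] [ 0.5548 -0.3097  0.073 ]
```

Request:
jog_arm(
  deltas=[-3.7,-1.4,0.6,0,-3.7,-1.4,0.6,0,-3.7,-1.4,0.7,0,-3.7,-1.4,0.7,0,-3.7,-1.4,0.7,0,-3.7,-1.5,0.7,0,0,0,0,0,0,0,0,0],
)

```text
t: 26.8
tcp_pos: [0.5586, -0.3009, 0.2178]
orientation: [-3.139, -0.001, 1.603]
contact_force: [0.2, 1.7, -0.3]
gripper_width: 0.0004
finger_force: 0.0
```

```bash
python3 - <<'E'
from h import *
o=st();s=snap('wrist','w12');u=proj(s,[.5555,-.31,.072]);print(u,proj(s,[.560,-.252,.092]))
u=u.astype(int);c=s['img'][max(0,u[1]-70):u[1]+60,u[0]-75:u[0]+75];print(c.shape)
cv2.imwrite('pics/e.png',cv2.resize(cv2.rotate(c,cv2.ROTATE_90_CLOCKWISE),None,fx=4,fy=4,interpolation=2)[:,:,::-1])
E
```

```text
26.8 [ 0.5586 -0.3009  0.2178] [-3.139e+00 -1.000e-03  1.603e+00] [ 0.2  1.7 -0.3] 0.0004 0.0
[276.31383166 207.86391089] [282.86292869 152.29419675]
(130, 150, 3)
```

View pics/e.png

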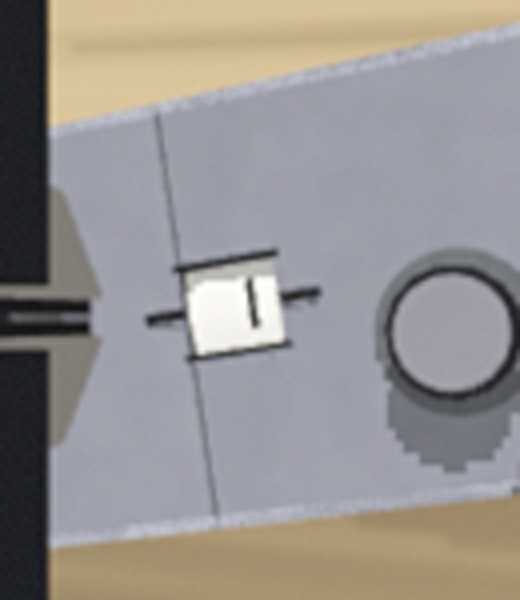

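Request:
jog_arm(
  deltas=[2.4,0.2,1.5,0,2.4,0.1,2,0,0,0,3,0,0,0,3,0,0,0,1,0,0,0,0,0],
)

```text
t: 27.45
tcp_pos: [0.5608, -0.2503, 0.1134]
orientation: [-3.139, -0.002, 1.608]
contact_force: [-1.0, 0.8, -0.0]
gripper_width: 0.0004
finger_force: 0.0
```

Request:
jog_arm(
  deltas=[0,0,0.6,0,0,0,0.6,0,0,0,0.6,0,0,0,0.4,0,0,0,0,0],
)

```text
t: 27.95
tcp_pos: [0.5622, -0.2521, 0.0934]
orientation: [3.139, 0.001, 1.606]
contact_force: [2.4, 0.4, 2.0]
gripper_width: 0.0006
finger_force: 1.2
```

Request:
jog_arm(
  deltas=[0,0,0.2,0,0,0,0.1,0,0,0,0,0],
)

```text
t: 28.25
tcp_pos: [0.5624, -0.2521, 0.0924]
orientation: [3.139, 0.002, 1.606]
contact_force: [-4.4, 1.9, 22.2]
gripper_width: 0.0006
finger_force: 11.1
```

Full press. Release up 2.5 cm, then look from further away.

Request:
jog_arm(
  deltas=[0,0,-0.8,0,0,0,-0.7,0,0,0,-1,0,0,0,-4,0,0,0,-4,0,-2.4,-0.1,0,0,-2.4,-0.2,0,0,0,0,0,0,0,0,0,0],
)

```text
t: 29.15
tcp_pos: [0.5595, -0.3004, 0.1946]
orientation: [-3.141, -0.0, 1.604]
contact_force: [-1.1, 0.1, 0.0]
gripper_width: 0.0006
finger_force: 0.0
```

```bash
cat >> h.py <<'E'
def drum(f):
    st();s=snap('wrist',f+'f');u=proj(s,[.5555,-.31,.072]).astype(int);print(u)
    c=cv2.rotate(s['img'][u[1]-16:u[1]+18,u[0]-22:u[0]+22],cv2.ROTATE_90_CLOCKWISE)
    g=cv2.cvtColor(c,cv2.COLOR_RGB2GRAY)
    for r in g[6:40]: print(''.join('#' if v<90 else '+' if v<140 else '.' if v<190 else ' ' for v in r))
    cv2.imwrite(f'pics/{f}.png',cv2.resize(c,None,fx=8,fy=8,interpolation=2)[:,:,::-1])
E
python3 -c "
from h import *
drum('d1')"
```

```text
29.15 [ 0.5595 -0.3004  0.1946] [-3.141 -0.     1.604] [-1.1  0.1  0. ] 0.0006 0.0
[274 215]
.+................................
.+................................
.+........................+++.....
.++.................++++#####+....
..+...........++++#########++.....
..+.....+++++########+++..........
.++++++#########+++...... ........
++########+++.......  ............
+####+++......        ............
.++#+.....       ......    .......
..+#. ... .......+++##.      .....
..+#. .    +++########       .....
...#+.     ###+++...+#.      .....
...++.     ..        #.      .++++
...+.                #.      .####
...+.                #+      .####
...+.               .#+      .##++
...+.         .++++###+      .++++
..+++      .+####++..         ....
####+      .##.               ....
####+       #+                ....
####+.      ++                ....
.++++.      ++         .      ....
.+..+.      .#.  .++####.     ....
....++      .########+..       ...
....++      .+++..             ...
.....+.                        ...
.....+.                      ..#+.
.....++                ..++#####+.
.....++         ..+++######+++++..
.....+#.  ..++#######+++++........
....+###+######++++...............
....+###++++......................
.....+++..........................
```

Request:
jog_arm(
  deltas=[2.4,0.2,2,0,2.4,0.1,3,0,0,0,3,0,0,0,0,0,0,0,0.8,0,0,0,0.8,0,0,0,0.6,0,0,0,0.3,0,0,0,0,0],
)

```text
t: 30.1
tcp_pos: [0.5626, -0.2524, 0.0925]
orientation: [3.139, 0.002, 1.605]
contact_force: [-4.3, 1.7, 16.8]
gripper_width: 0.0003
finger_force: 8.2
```

Request:
jog_arm(
  deltas=[0,0,-0.7,0,0,0,-0.8,0,0,0,-1,0,0,0,0,0,0,0,0,0,0,0,0.8,0,0,0,0.8,0,0,0,0.6,0,0,0,0.3,0,0,0,0,0],
)

```text
t: 31.1
tcp_pos: [0.5617, -0.2521, 0.0921]
orientation: [3.141, 0.002, 1.606]
contact_force: [-11.5, 1.9, 33.8]
gripper_width: -0.0001
finger_force: 16.9
```

Request:
jog_arm(
  deltas=[0,0,-0.7,0,0,0,-0.8,0,0,0,-1,0,0,0,-4,0,0,0,-4,0,-2.4,-0.1,0,0,-2.4,-0.2,0,0,0,0,0,0,0,0,0,0],
)

```text
t: 32.0
tcp_pos: [0.5595, -0.3002, 0.1942]
orientation: [-3.141, -0.001, 1.604]
contact_force: [0.6, -0.5, -0.3]
gripper_width: 0.0005
finger_force: 0.0
```

```bash
python3 -c "
from h import *
drum('d2')"
```

```text
32.0 [ 0.5595 -0.3002  0.1942] [-3.141e+00 -1.000e-03  1.604e+00] [ 0.6 -0.5 -0.3] 0.0005 0.0
[274 215]
.+................................
.+................................
.+.......................++++.....
.+.................+++++####+.....
.+............++++#########++.....
.+......+++++########+++..........
.++++++#########++....... ........
++########+++......   ............
+####++...........................
.++#+............   ...     ......
..++. .    .. ..    ..      ......
..++.      .        +#       .....
..++.      +        +#       .....
...+.     .#.       .#       .+.++
...+.     .#.       .#.      +####
...+       #+       .#.      +####
...+.      ++       +#.      +##++
...+.      +#...+++###+      .++++
.+++.      .#####++..#+      .....
####.      .+..      +#       ....
####+                .#       ....
##+#+                .#.      ....
...++                .#+      ....
....+.                +.      ....
....+.                        ....
....+.                        ....
....++                        ....
....++                       .+#+.
.....+.                ..++#####+.
.....++          .+++########+++..
.....++.  ..++#######++++.........
....+###########+++...............
....####++++......................
.....++...........................
```

4. One more press.

Request:
jog_arm(
  deltas=[2.4,0.2,2,0,2.4,0.1,3,0,0,0,3,0,0,0,0,0,0,0,0.8,0,0,0,0.8,0,0,0,0.6,0,0,0,0.3,0,0,0,0,0],
)

```text
t: 32.95
tcp_pos: [0.5626, -0.2524, 0.0925]
orientation: [3.139, 0.002, 1.605]
contact_force: [-4.3, 0.9, 15.7]
gripper_width: 0.0003
finger_force: 8.3
```

Request:
jog_arm(
  deltas=[0,0,-0.7,0,0,0,-0.8,0,0,0,-1,0,0,0,-4,0,0,0,-4,0,-2.4,-0.1,0,0,-2.4,-0.2,0,0,0,0,0,0,0,0,0,0],
)

```text
t: 33.85
tcp_pos: [0.5597, -0.3005, 0.195]
orientation: [-3.142, -0.0, 1.604]
contact_force: [0.0, -0.3, 0.9]
gripper_width: 0.0004
finger_force: 0.0
```

```bash
python3 -c "
from h import *
drum('d3');snap('top','t5');snap('scene','s5')
q=pickle.load(open('t5.pkl','rb'))['img'];s=pickle.load(open('s5.pkl','rb'))['img']
b=np.hstack([cv2.resize(s[200:320,180:350],None,fx=2.6,fy=2.6,interpolation=2),cv2.resize(q[150:290,175:320],None,fx=2.3,fy=312/140,interpolation=2)]);print(b.shape)
cv2.imwrite('pics/f.png',b[:,:,::-1])"
```

```text
33.85 [ 0.5597 -0.3005  0.195 ] [-3.142 -0.     1.604] [ 0.  -0.3  0.9] 0.0004 0.0
[274 214]
+.................................
++................................
.+......................+++++.....
.+...............+++++######+.....
.+..........++++##########++......
.+.....++++#########++............
+++++##########++......  .........
+########++.......   .............
+###++......        ....  ........
.+#+.......    .......      ......
..#+...  ......+++###.      ......
..++.     ++######++.       ......
..++.     +##++..           ......
..++.     +#.               .++++#
..++      .#                .#####
..++      .#                .#####
...+      .#.     ..++      .+#+++
...+       ##++++#####.     .++++.
++++       +###++.. .#.      .....
####       ..        #+      .....
####.                ++      .....
++++.                +#       ....
+.+++                ##       ....
...++          .++#####.      ....
....+       +######+..        ....
....+.      ++..              ....
....+.                        .+..
....++                     ..+##+.
....++              ..+++######++.
.....+.       ..+++######++++.....
....+#+...++#######++++...........
...+########+++++.................
...+###+++........................
....+++...........................
(312, 776, 3)
```

View pics/f.png

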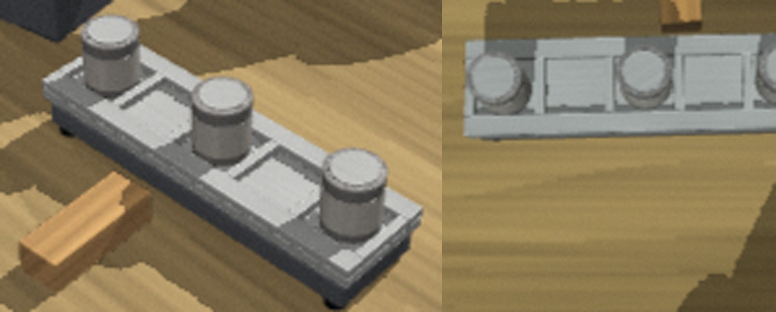

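Request:
jog_arm(
  deltas=[-3.4,-2.4,-1,0,-3.4,-2.4,-1,0,0,0,0,0.143,0,0,0,0.143,0,0,0,0.143,0,0,0,0.143,0,0,0,0.143,0,0,0,0.143,0,0,0,0.143,0,0,0,0.143,0,0,0,0.143,0,0,0,0.143],
  jaw=65,
  force=10,
)

```text
t: 35.2
tcp_pos: [0.5148, -0.3684, 0.2148]
orientation: [-3.141, -0.0, 0.172]
contact_force: [-0.4, 0.0, -0.6]
gripper_width: 0.0597
finger_force: 0.0
```

Request:
jog_arm(
  deltas=[0,0,0,0,0,0,0,0],
)

```text
t: 35.4
tcp_pos: [0.5147, -0.3688, 0.2148]
orientation: [-3.141, 0.0, 0.181]
contact_force: [0.1, -0.5, -0.8]
gripper_width: 0.0597
finger_force: 0.0
```

```bash
python3 - <<'E'
from h import *
st();s=snap('wrist','w13');g=cv2.cvtColor(s['img'],cv2.COLOR_RGB2HSV)[...,2]
print(proj(s,[.5139,-.3695,.136]))
cv2.imwrite('pics/g.png',s['img'][:,:,::-1])
plan([.5139,-.3695,.128],.18,4)
E
```

```text
35.4 [ 0.5147 -0.3688  0.2148] [-3.141  0.     0.181] [ 0.1 -0.5 -0.8] 0.0597 0.0
[280.04205014 222.87889781]
[[np.float64(-0.02), np.float64(0.01), np.float64(2.17), np.float64(0.0)], [np.float64(-0.02), np.float64(0.01), np.float64(2.17), np.float64(0.0)], [np.float64(-0.02), np.float64(0.01), np.float64(2.17), np.float64(0.0)], [np.float64(-0.02), np.float64(0.01), np.float64(2.17), np.float64(0.0)]]
```

View pics/g.png

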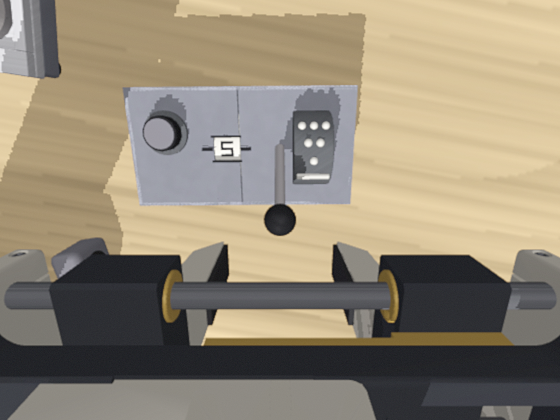

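Request:
jog_arm(
  deltas=[0.2,0,2.2,0,0,0,2.2,0,0,0,2.2,0,0,0,2.1,0,0,0,0,0],
)

```text
t: 35.95
tcp_pos: [0.5146, -0.3682, 0.1249]
orientation: [-3.138, 0.004, 0.179]
contact_force: [-1.4, 0.2, -0.2]
gripper_width: 0.0591
finger_force: 0.0
```

Request:
jog_arm(
  deltas=[0,0,0,0,0,0,0,0,0,0,0,0,0,0,0,0,0,0,0,0,0,0,0,0],
  jaw=0,
)

```text
t: 36.55
tcp_pos: [0.5165, -0.3684, 0.1283]
orientation: [-3.141, -0.0, 0.176]
contact_force: [-1.8, 3.6, 4.9]
gripper_width: 0.0248
finger_force: 10.0
```

Request:
jog_arm(
  deltas=[0.75,0,-0.5,0,0.8,0,-0.45,0,0.8,0,-0.35,0,0.9,0,-0.25,0,0.9,0,-0.15,0,0.9,0,-0.05,0,0.9,0,0.05,0,0.85,0,0.15,0,0,0,0,0,0,0,0,0],
)

```text
t: 37.55
tcp_pos: [0.584, -0.3556, 0.1433]
orientation: [-3.14, -0.001, 0.177]
contact_force: [0.2, 6.4, 2.6]
gripper_width: 0.0252
finger_force: 10.0
```

Request:
jog_arm(
  deltas=[0,0,0,0,0,0,0,0,0,0,0,0,0,0,-3,0,0,0,-4,0,0,0,-3,0,-3,0,0,0,-3,0,0,0,0,0,0,0,0,0,0,0],
  jaw=65,
)

```text
t: 38.55
tcp_pos: [0.5236, -0.3688, 0.2436]
orientation: [3.141, -0.0, 0.174]
contact_force: [0.0, 1.0, -0.2]
gripper_width: 0.0602
finger_force: 0.0
```

```bash
python3 - <<'E'
from h import *
o=st();s=snap('wrist','w14');im=s['img']
m=(im.max(2)<45).astype(np.uint8);m[240:]=0
n,l,sts,c=cv2.connectedComponentsWithStats(m)
W=np.array([.555,-.31]);
for i in range(1,n):
    if sts[i,4]>100: print(sts[i],c[i].round(1),ray(s,*c[i],.152).round(4))
c_,s_=np.cos(.18),np.sin(.18);H=np.array([.5147+.003*c_,-.3688+.003*s_])+.05*np.array([c_,s_])
for th in (.68,.78,.9,1.02,1.12):
    a=th-.675;print(th,proj(s,[H[0]+.08*np.sin(a)*c_,H[1]+.08*np.sin(a)*s_,.074+.08*np.cos(a)]).round(1))
cv2.imwrite('pics/k.png',im[:,:,::-1])
E
```

```text
38.55 [ 0.5236 -0.3688  0.2436] [ 3.141 -0.     0.174] [ 0.   1.  -0.2] 0.0602 0.0
[168 127  21  29 135] [182.5 139.1] [ 0.573 -0.284  0.152]
[261 128  32  32 509] [277.2 142.1] [ 0.5834 -0.3566  0.152 ]
0.68 [276.9 163.6]
0.78 [276.8 153.3]
0.9 [276.7 140.7]
1.02 [276.7 128.3]
1.12 [276.6 118.4]
```

View pics/k.png

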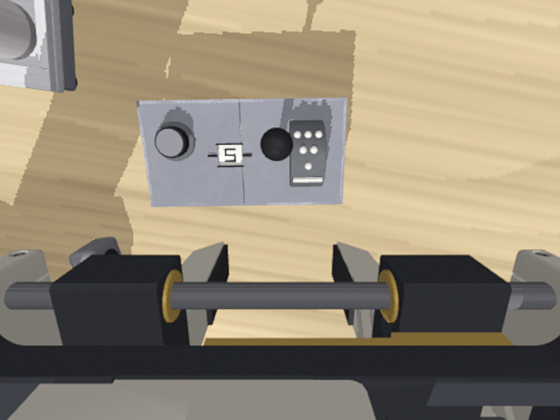

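```bash
python3 - <<'E'
from h import *
a=pickle.load(open('s5.pkl','rb'))['img'].astype(int);b=snap('scene')['img'].astype(int)
d=np.abs(a-b).max(2)[205:320,190:350];print(d.max(),(d>40).sum())
print(ctrl.finish_job())
E
```

```text
81 222
the job is handed in; nothing more can be done
None
```

I handed the job in, but its result was not shown. As last seen, all three tins stood upright in wells with their lids pressed home, the drum showed 5, and the lever read about 0.88 rad (two-dot mark is 0.90). A final check found small image changes around the shaker, possibly arm shadow, that I didn't look into, and I viewed 17 pictures against the limit of 14.

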